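Tip the model-atom bin, scoop the atoms into the wash bowl, and pump soap

TASK

Tip the grey bin fully down at its tabbed corner so that the four loose balls gather there, then take the scoop from its mat, scoop the balls out of the corner and tip all of them into the white bowl, without touching the balls with the gripper. Stand the scoop upright on the mat again and let go of it, then press the pump cap beside the bowl fully down and let it rise again. Leave the other glassware and things where they stand.

Things in the scene. Friction and masses are not known exactly. Their poses are not given: they have to be found in the camera images.
- bin_tray (a joint): tilt of the grey plastic bin about its pivot, rad: 0 level (as it starts), 0.36 fully tipped against its stop with the tabbed corner lowest. The pivot is stiff: the bin stays at any tilt it is left at, and takes about 2 to 3 N at the tab to move.
- bin_stand: dark steel stand fixed to the bench; the bin hangs between its two uprights (300 mm apart, 83 mm tall). Origin on the bench under the bin's middle; +x points level towards the tabbed corner, which goes down as the bin tips. The pivot axis lies along y, 62 mm up. The bin: open square tray, 165 x 165 mm inside, set cornerwise (diagonals along x and y); level, its floor is 68 mm and its rim 133 mm up.
- bin_corner (a point): inner floor point of the bin's tabbed corner, where the balls gather once it is tipped (117 mm from the bin's middle). Axes are the bin's own and tilt with it: x along the floor's diagonal towards this corner, z square to the floor. The inner walls, 65 mm tall and 4 mm thick, stand square to the floor, 45 degrees either side of x.
- bin_tab (a point): middle of the upper face of the thumb tab, a flat grey tongue 36 mm wide that sticks out 35 mm beyond the corner at rim height; pressing it down tips the bin. It lies 145 mm out from and 71 mm above the pivot and travels down about 56 mm along an arc about it. Axes as bin_corner.
- mat: black rubber mat, 160 x 160 x 6 mm, fixed on the bench, where the scoop stands at first and must stand again. Origin at the middle of its underside.
- scoop_grip (a point): middle of the scoop's grip. The scoop (160 g), a steel pan with an upright handle at its back, stands on its flat pan. The grip is a black block, 22 mm along scoop x, 30 mm along y, 55 mm tall, on a 20 mm wide strip; this point is 105 mm above the pan's underside and 49 mm behind (-x) the pan's middle. Axes: x towards the pointed nose, z up the handle.
- scoop_bed (a point): middle of the pan's upper face, 2 mm above its underside. The pan is 74 mm wide (70 inside), 2 mm thick, with 26 mm walls at the sides and back; from 10 mm ahead of this point it narrows without walls to a 90 degree point 47 mm ahead. The back wall is 45 mm behind it; the handle's back is 53 mm behind it at the bottom. Axes as scoop_grip.
- wash_station: grey base plate 240 x 120 x 6 mm fixed on the bench, with a white ceramic bowl and a white pump bottle on it. Origin on the bench under the middle of the bowl; the bottle (60 mm wide) stands 122 mm from it along +x. The bowl's rim is 168 mm wide, 61 mm above the bench.
- bowl_floor (a point): centre of the bowl's inner floor, 11 mm above the bench; the bowl is about 110 mm wide inside at the floor and 160 mm at the rim.
- pump (a joint): how far the sprung pump cap is pressed down, m: 0 up, 0.012 fully down (needs about 6 N); it rises by itself when let go.
- pump_top (a point): middle of the pump cap's flat top, a white disc 28 mm wide, 186 mm above the bench when up; a thin spout sticks out 52 mm from it towards the bowl.
- ball1_center (a point): centre of one of four like black plastic model atoms, smooth balls 25 mm in diameter, 12 g, lying loose in the bin; they roll freely.
- ball2_center (a point): centre of one of four like black plastic model atoms, smooth balls 25 mm in diameter, 12 g, lying loose in the bin; they roll freely.
- ball3_center (a point): centre of one of four like black plastic model atoms, smooth balls 25 mm in diameter, 12 g, lying loose in the bin; they roll freely.
- ball4_center (a point): centre of one of four like black plastic model atoms, smooth balls 25 mm in diameter, 12 g, lying loose in the bin; they roll freely.
- beaker: bystander, leave alone: open glass beaker, 68 mm wide, 90 mm tall; origin at the middle of its underside.
- reagent_bottle: bystander, leave alone: closed brown glass bottle, 56 mm wide, 120 mm tall; origin at the middle of its underside.
- mortar: bystander, leave alone: small white ceramic bowl (mortar), 72 mm wide, 50 mm tall; origin at the middle of its underside.
- jar: bystander, leave alone: closed glass jar with white lid, 60 mm wide, 75 mm tall; origin at the middle of its underside.
- flask: bystander, leave alone: conical glass flask, 74 mm wide, 113 mm tall; origin at the middle of its underside.
- weight: bystander, leave alone: brass cylinder weight, 40 mm wide, 45 mm tall; origin at the middle of its underside.
Things that resemble listed ones, but are neither listed nor needed, are in the scene too. What is shaped like the part that bears scoop_grip but purple is not meant.

How it is judged:
By the outcome, as a careful person would: the job done as asked, in the order asked, and still so for the second after the job is handed in, with the robot touching nothing.
It also fails if it takes over 72 s, if anything falls off the work surface, if the arm or the gripper's body presses on something with over 40 N, if the wrist force passes 120 N, or if a joint passes its speed limit or range.

ROBOT

A 6-joint arm with a two-finger parallel gripper is mounted at the origin on the work surface. World frame = base frame: x ahead of the robot, y to its left, z up, the work surface at z = 0. Lengths are in mm, angles in degrees, forces in N, time in s.
With the tool pointing down it reaches from about 300 to 850 mm from the base axis. Payload 4.2 kg.
Tool frame: the origin (TCP) lies between the finger pads; the fingertips stand 22 mm ahead of it and the grasp point (between the pads) lies 3 mm ahead of it; z points along the fingers, y is the direction in which the jaws open and shut (so a half turn about z gives the same grasp; the last joint's range is limited). The gripper opens to 91 mm and grips with 3 to 60 N. Pads are 32 mm wide; open, the fingers measure 118 mm over their backs; the gripper's body (76 mm by 178 mm) begins 60 mm behind the grasp point.
Start: joints at [-64.744, 18.312, 89.639, -0, 72.044, -1.146], TCP at [255.687, -515.039, 235.976] pointing down, gripper open.
Joint ranges: [-177.97, 177.97], [-48.28, 115.42], [12.27, 149.76], [-77.06, 257.06], [2.81, 150.46], [-146.56, 146.56]. Speed limits (degrees/s): [147.25, 147.25, 180, 180, 180, 180].

INTERFACE

Orientations are given as [roll, pitch, yaw] about the fixed x, y, z axes, in that order (R = Rz(yaw) Ry(pitch) Rx(roll)).
In Python, from workcell import * gives the robot as it stands.
- The arm moves only by the shell command python3 -m jog 'ROWS' [OPENING] [FORCE]. ROWS is text: rows parted by semicolons, each of 6 numbers parted by spaces: the shift along the tool's x, y, z in units of 0.5 m (1.0 is 0.5 m), then the turn, a rotation vector about the tool's x, y, z in units of pi/2 rad (1.0 is pi/2 rad). A call has 1 to 20 rows; each row is the pose to reach, as a shift and turn from the pose measured when the call began, along the tool's axes at that moment; what a row does not reach only later rows make up. A row lasts 1/12 s, in which the tool goes at most 41.7 mm and 7.16 degrees, less where a joint would pass 70% of its speed; a pose out of reach is approached as far as the arm can. A call with a number of a shift or a turn outside -1 to 1 is refused whole. A call with a gripper value outside its range is refused whole. OPENING is the opening, from -1 (shut) to 1 (fully open), set as the call begins (- or left out, the last holds). The fingers move at their own pace and stop on an object; FORCE is the grip in N (left out, the last holds). Time passes only in rows, so rows that repeat a pose let the fingers close. It gives the time, the measured TCP pose, the force and the opening at its end, in the units of the state.
- state(): the state, without advancing time (a new reading comes with each control period).
- grab_frame(name): name is "scene" or "top"; returns the picture (480x640x3 uint8, red, green, blue); there is no depth.
- calibration(name): a dict with "mtx" (3x3 intrinsics, pixels), "rvec" (rotation vector, rad) and "tvec" (3), from world to camera coordinates, as OpenCV has them. Camera axes: x right, y down, z forward; pixel columns grow to the right and rows downward; lengths in mm; the calibration is good to about 2 mm. A picture is of the moment at which its call begins. calibration takes no time and is no camera call.
- job_done(): hands the job in, once; it reports no verdict.
Trained networks look in the newest picture that a camera, given by its name, has taken for a name from the list of things; names that differ only in an ending like _2 or _b are one class to them, and where a whole thing is asked for, a point or a joint stands for the part that bears it (a point fixed in the world has none). Each returns a list of dicts, best first, with "confidence" (0 to 1); they miss things now and then, are a little off and sometimes report something else, mostly with a low value. They report only what shows in the picture. A call takes as long as a camera call. They do not tell look-alikes from the thing itself.
- spot_in(query, camera): "rect" ([left, top, right, bottom] in pixels, round what is visible of it).
- tip_of(query, camera): "location" ([column, row] in pixels: a listed point, or the origin of a listed thing).
The state is a dict: "time_s": time; "qpos": joint angles; "qvel": joint speeds; "effort": joint torques, N m; "ee_pos": TCP position; "ee_rot": TCP orientation; "force": force on the tool from outside, world axes, zero at the start; "torque": the same for the moment, N m; "gripper_width": finger opening in mm.
Only numpy, scipy, OpenCV 4.12 (cv2) and the standard library are available. Lean on these libraries where they do the work, as an engineer would, in place of code of your own. Each camera call takes 0.05 s, during which the arm holds its last target. There are 200 camera calls.

## Working session

There is one attempt and no reset: what is moved stays moved. The work goes in short steps, Python scripts to look and compute and a shell command to move; the robot and the scene stay as the last step left them, time stands still between calls to the robot, and variables do not carry over. Pictures are saved under pics/ and viewed, about 8 in all and at most 12, crops included, and the job is handed in when it is done.

```bash
ls; mkdir -p pics; cat > h.py <<'E'
from workcell import *
import numpy as np, cv2
from scipy.spatial.transform import Rotation as R
def cam(n):
    c=calibration(n); return np.array(c["mtx"],float),np.array(c["rvec"],float).ravel(),np.array(c["tvec"],float).ravel()
def ray(n,px):
    K,r,t=cam(n); Rm=R.from_rotvec(r).as_matrix()
    return -Rm.T@t, Rm.T@np.linalg.solve(K,[px[0],px[1],1.])
def onz(n,px,z):
    o,d=ray(n,px); return o+d*(z-o[2])/d[2]
def proj(n,p):
    K,r,t=cam(n); return cv2.projectPoints(np.array([p],float),r,t,K,None)[0].reshape(-1,2)[0]
def tri(px1,px2):
    o1,d1=ray("scene",px1); o2,d2=ray("top",px2)
    d1/=np.linalg.norm(d1); d2/=np.linalg.norm(d2)
    s=np.linalg.lstsq(np.c_[d1,-d2],o2-o1,rcond=None)[0]
    a,b=o1+d1*s[0],o2+d2*s[1]; return (a+b)/2,np.linalg.norm(a-b)
def pose():
    s=state(); return np.array(s["ee_pos"]),R.from_euler("xyz",s["ee_rot"],degrees=True)
def rel(p,rot):
    "row that reaches TCP position p, Rotation rot"
    p0,r0=pose(); return np.round(np.r_[r0.inv().apply(np.array(p)-p0)/500,(r0.inv()*rot).as_rotvec()/(np.pi/2)],4)
E
python3 - <<'E'
from h import *
print(state())
for n in ("scene","top"):
    cv2.imwrite(f"pics/{n}0.png",grab_frame(n)[:,:,::-1]); 
    K,r,t=cam(n); print(n,K.tolist(),ray(n,(320,240)))
for q in ["bin_stand","bin_corner","bin_tab","mat","scoop_grip","scoop_bed","wash_station","bowl_floor","pump_top","ball1_center","beaker","reagent_bottle","mortar","jar","flask","weight"]:
    for n in ("scene","top"):
        print(q,n,[(np.round(d["location"]).tolist(),round(d["confidence"],2)) for d in tip_of(q,n)][:5])
print(state()["time_s"])
E
```

```text
pics
{'time_s': 0.0, 'qpos': array([-6.47454208e+01,  1.83537048e+01,  8.97063603e+01, -1.09234438e-03,
        7.20433776e+01, -1.14636771e+00]), 'qvel': array([-0.03000782,  0.02646822, -0.03673569, -0.06143186,  0.07291965,
        0.10483157]), 'effort': array([-7.31764594e-04, -4.12457299e+01, -2.31970918e+01,  7.24018039e-02,
        4.55856230e-02, -1.57413178e-04]), 'ee_pos': array([ 255.46851126, -514.61715002,  235.09986515]), 'ee_rot': array([-1.79896557e+02, -1.03121177e-03,  2.64012837e+01]), 'force': array([ 0.18991283,  0.47565003, -0.2568973 ]), 'torque': array([-0.00506755,  0.01958542,  0.03218212]), 'gripper_width': 91.22011132459397}
scene [[482.24045796806655, 0.0, 321.35862261714567], [0.0, 482.24045796806655, 245.61064206992145], [0.0, 0.0, 1.0]] (array([1066.92051604, -911.19608408,  928.54818181]), array([-0.43642923,  0.68423418, -0.58437695]))
top [[582.5648287048263, 0.0, 311.3691662615524], [0.0, 582.5648287048263, 232.26322424065836], [0.0, 0.0, 1.0]] (array([ 222.6653854 ,    5.40898999, 1748.29615173]), array([ 0.1562366 , -0.01759135, -0.9877634 ]))
b
[... 979 characters left out ...]
1_center scene [([348.0, 256.0], 0.58)]
ball1_center top [([284.0, 222.0], 0.45)]
beaker scene [([419.0, 267.0], 0.6)]
beaker top [([244.0, 176.0], 0.66)]
reagent_bottle scene [([370.0, 356.0], 0.66)]
reagent_bottle top [([362.0, 162.0], 0.85), ([151.0, 208.0], 0.75), ([310.0, 243.0], 0.72), ([242.0, 172.0], 0.7)]
mortar scene [([314.0, 247.0], 0.68)]
mortar top [([267.0, 278.0], 0.7), ([412.0, 257.0], 0.17)]
jar scene [([260.0, 294.0], 0.72)]
jar top [([354.0, 285.0], 0.69), ([291.0, 222.0], 0.2)]
flask scene [([424.0, 217.0], 0.78), ([419.0, 266.0], 0.63)]
flask top [([149.0, 207.0], 0.98)]
weight scene [([240.0, 433.0], 0.8), ([260.0, 294.0], 0.36)]
weight top [([478.0, 205.0], 0.65)]
1.7
```

```bash
python3 - <<'E'
import cv2
a=cv2.imread("pics/scene0.png");b=cv2.imread("pics/top0.png")
cv2.imwrite("pics/s1.png",cv2.resize(a[150:450,100:500],(800,600),interpolation=cv2.INTER_CUBIC))
cv2.imwrite("pics/t1.png",cv2.resize(b[110:350,120:520],(800,480),interpolation=cv2.INTER_CUBIC))
E
```

```text
(no output)
```

View pics/s1.png

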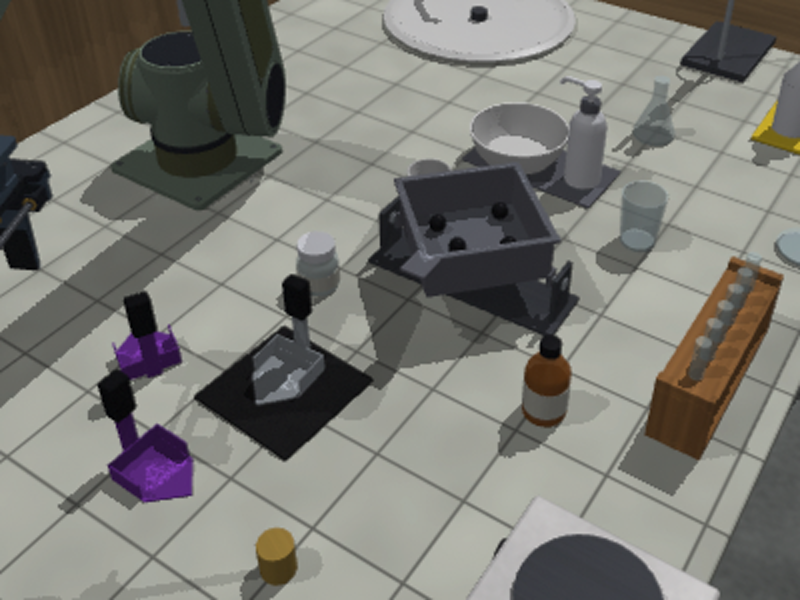

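View pics/t1.png

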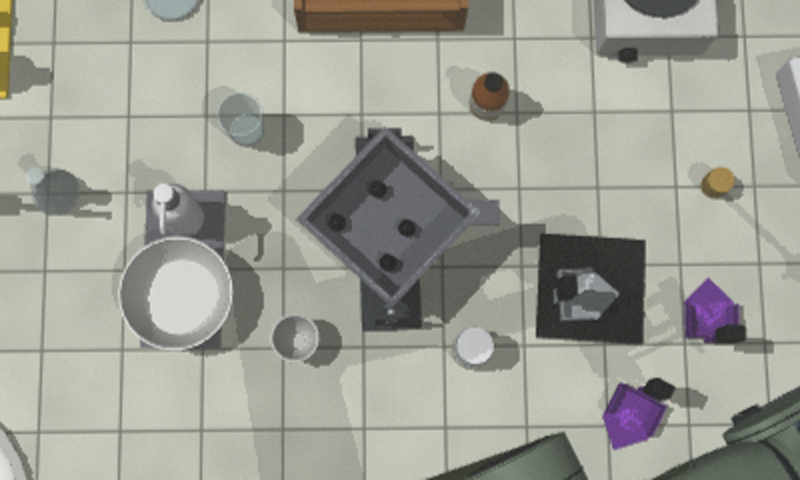

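The meant scoop is the grey one on the mat: scene (248,297), top (401,254). The two purple ones, at scene (159,344) and (171,307), are decoys. I'll fix the poses next.

```bash
python3 - <<'E'
from h import *
T=lambda x,y:(x/2+120,y/2+110)
np.set_printoptions(precision=1,suppress=True)
rim=[onz("top",T(*p),133) for p in [(300,217),(386,132),(480,211),(393,303)]]
print("rim L,T,R,B",rim,"c",np.mean(rim,0))
for a,b in ((0,2),(3,1)): 
    d=rim[b]-rim[a];print(np.linalg.norm(d),np.degrees(np.arctan2(d[1],d[0])))
print("tab",tri((304,283),(366,215)),onz("top",(366,215),133))
print("stand",onz("top",(308,226),0))
m=[onz("top",T(*p),6) for p in [(541,233),(645,240),(643,344),(537,338)]];print("mat",m,np.mean(m,0))
print("grip",tri((248,297),(401,254)),onz("top",(401,254),111)); print("bed",tri((237,340),(413,258)),onz("top",(413,258),8))
print("nose",onz("top",T(618,294),8),"grip tip",onz("top",T(566,286),138))
s=lambda x,y:(x/2+100,y/2+150)
print("grip top tri",tri(s(297,283),T(566,286)))
print("bowl",onz("top",T(176,293),61),tri((359,226),(211,261)),"wash",onz("top",(210,257),0))
print("pump",tri(s(592,87),T(164,193)),tri((394,190),(202,202)))
for n,a,b in (("jar",s(316,280),T(474,346)),("mortar",(314,247),(267,278)),("bottle",(370,356),T(490,93)),("beaker",(419,267),(244,176))): print(n,onz("scene",a,0),onz("top",b,0))
E
```

```text
rim L,T,R,B [array([541.2, 117. , 133. ]), array([663.7,  -5.9, 133. ]), array([ 547. , -137.4,  133. ]), array([417.6, -12.7, 133. ])] c [542.4  -9.8 133. ]
254.51792194710214 -88.70463566762699
246.27022898500425 1.583108306138971
tab (array([ 544.4, -156.8,  135.7]), np.float64(8.29702307294761)) [ 548.2 -154.5  133. ]
stand [542.8  10.3   0. ]
mat [array([ 537.4, -240.5,    6. ]), array([ 524.8, -398.1,    6. ]), array([ 366.9, -387.3,    6. ]), array([ 377.7, -229. ,    6. ])] [ 451.7 -313.7    6. ]
grip (array([ 438.1, -254.1,  108.6]), np.float64(2.87541232106902)) [ 438.9 -252.7  111. ]
bed (array([ 438.3, -308. ,    2.2]), np.float64(6.653278978442605)) [ 439.9 -304.6    8. ]
nose [ 442.4 -352.9    8. ] grip tip [ 438.  -254.2  138. ]
grip top tri (array([ 439.9, -255.2,  128.3]), np.float64(1.4612864632379137))
bowl [444.5 302.8  61. ] (array([441.9, 305.9,   7.2]), np.float64(9.755661939510698)) wash [451.  307.5   0. ]
pump (array([568.5, 301.4, 178.8]), np.float64(0.9883090863691145)) (array([570.8, 294.2, 197.1]), np.float64(13.091986980765206))
jar [ 358.6 -129.5    0. ] [ 367.3 -134.9    0. ]
mortar [378.3 132.8  -0. ] [385.4 135.1   0. ]
bottle [ 743.9 -168.5    0. ] [ 760.9 -169.6    0. ]
beaker [703.6 225.2   0. ] [702.5 206.8   0. ]
```

```bash
cat >> h.py <<'E'
np.set_printoptions(precision=3,suppress=True)
BIN=np.array([542.,-9.5,0]); BY=-88.5
def binframe(th):
    "bin frame: origin at pivot, rotation"
    return BIN+[0,0,62], R.from_euler("z",BY,degrees=True)*R.from_euler("y",th)
# tool axes in scoop frame when gripped: tool x=-scoop x, tool y=scoop y, tool z=-scoop z
G=R.from_matrix(np.array([[-1,0,0],[0,1,0],[0,0,-1.]]))
def inbin(th,pb,pitch=0):
    "TCP pose whose tip point pb (bin frame about pivot) with tool in -z bin, extra pitch deg"
    o,r=binframe(th); return o+r.apply(pb), r*R.from_euler("y",pitch,degrees=True)*G
E
python3 - <<'E'
from h import *
p,r=inbin(0,[150,0,71+22+20]); print(p,r.as_euler("xyz",degrees=True)); q=p.copy(); q[2]=235
print("over",rel(q,r)); print("near",rel(p,r))
E
```

```text
[ 545.927 -159.449  175.   ] [180.    0.   91.5]
over [ 0.836 -0.379  0.002  0.     0.    -0.723]
near [ 0.836 -0.379  0.122  0.     0.    -0.723]
```

```bash
python3 -m jog '0.836 -0.379 0 0 0 -0.723;0.836 -0.379 0 0 0 -0.723;0.836 -0.379 0 0 0 -0.723;0.836 -0.379 0 0 0 -0.723;0.836 -0.379 0 0 0 -0.723;0.836 -0.379 0 0 0 -0.723;0.836 -0.379 0 0 0 -0.723;0.836 -0.379 0 0 0 -0.723;0.836 -0.379 0 0 0 -0.723;0.836 -0.379 0.06 0 0 -0.723;0.836 -0.379 0.122 0 0 -0.723;0.836 -0.379 0.122 0 0 -0.723;0.836 -0.379 0.122 0 0 -0.723' -1 40
python3 - <<'E'
from h import *
print(state()["qpos"])
for th in (0,.1,.2,.3,.36,.38):
    p,r=inbin(th,[148,0,71+22]); print(th,rel(p,r))
E
```

```text
time_s: 2.78
ee_pos: [545.5, -156.0, 170.9]
ee_rot: [-179.6, -0.2, 91.7]
force: [-0.7, -0.0, 0.5]
gripper_width: 7.8
[-17.152  20.59   96.081   0.063  63.734 -18.877]
0 [-0.003  0.001  0.032 -0.004 -0.002  0.002]
0.1 [-0.02   0.001  0.062 -0.004  0.062  0.002]
0.2 [-0.034  0.001  0.094 -0.004  0.125  0.002]
0.3 [-0.045  0.001  0.128 -0.004  0.189  0.002]
0.36 [-0.05   0.002  0.148 -0.004  0.227  0.001]
0.38 [-0.051  0.002  0.155 -0.004  0.24   0.001]
```

```bash
python3 -m jog '-0.003 0 0.032 0 0 0;-0.02 0 0.062 0 0.062 0;-0.034 0 0.094 0 0.125 0;-0.04 0 0.111 0 0.157 0;-0.045 0 0.128 0 0.189 0;-0.05 0 0.148 0 0.227 0;-0.051 0 0.155 0 0.24 0;-0.051 0 0.155 0 0.24 0;-0.051 0 0.155 0 0.24 0'
python3 - <<'E'
from h import *
s=state();print(s["force"],s["qpos"])
p,r=inbin(.36,[148,0,71+22]); print("0.36 err",rel(p,r))
E
```

```text
time_s: 3.53
ee_pos: [545.7, -183.8, 95.0]
ee_rot: [-179.7, -21.6, 91.5]
force: [-1.7, -3.9, 4.5]
gripper_width: 0.4
[-1.681 -3.858  4.474] [-29.592  30.65   94.883  19.787  67.566 -40.898]
0.36 err [ 0.007  0.002 -0.001 -0.003 -0.011  0.   ]
```

```bash
python3 -m jog '0 0 0.012 0 0 0;0 0 0.016 0 0 0;0 0 0.016 0 0 0;0 0 0.016 0 0 0'
python3 -m jog '0 0 -0.05 0 0 0;0 0 -0.1 0 0 0;0 0 -0.15 0 -0.1 0'
python3 - <<'E'
from h import *
for n in("scene","top"):
    im=grab_frame(n)[:,:,::-1]; cv2.imwrite(f"pics/{n}2.png",im)
a=cv2.imread("pics/scene2.png")[220:320,240:400];b=cv2.imread("pics/top2.png")[160:280,250:410]
b=cv2.resize(b,(640,480),interpolation=3); cv2.imwrite("pics/t2.png",b);cv2.imwrite("pics/s2.png",cv2.resize(a,(800,500),interpolation=3))
for n in("scene","top"): print([(d["location"],d["confidence"]) for d in tip_of("bin_tab",n)+tip_of("bin_corner",n)])
o,r=binframe(.36); print([proj(n,o+r.apply(v)) for n in("scene","top") for v in ([145,0,71],[117,0,6])])
E
```

```text
time_s: 3.87
ee_pos: [545.7, -183.7, 94.7]
ee_rot: [180.0, -21.4, 91.7]
force: [-8.9, -7.6, 31.8]
gripper_width: 0.5
time_s: 4.12
ee_pos: [545.9, -215.8, 164.8]
ee_rot: [-180.0, -14.1, 91.4]
force: [-0.5, -0.2, -0.5]
gripper_width: 0.7
[([303.0, 299.4], 0.94), ([320.2, 304.5], 0.55)]
[([369.5, 219.2], 0.57), ([349.1, 220.4], 0.79), ([210.4, 260.6], 0.59)]
[array([303.463, 303.189]), array([313.62 , 306.402]), array([369.616, 219.409]), array([351.625, 223.252])]
```

View pics/t2.png

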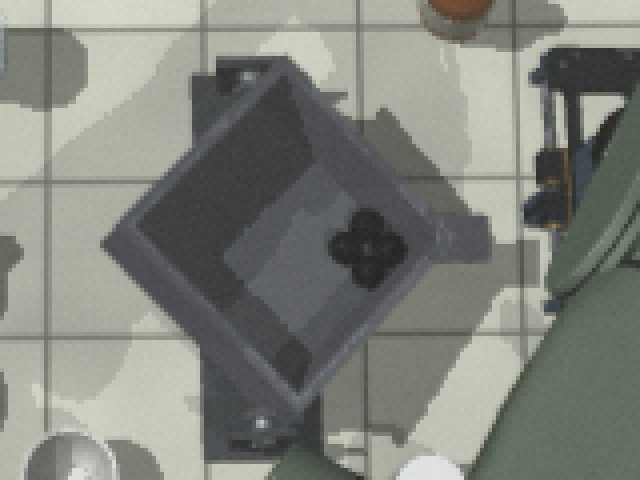

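```bash
python3 - <<'E'
from h import *
o,r=binframe(.36); print("ball centre pred",proj("top",o+r.apply([117-35.4,0,18.5])),"seen 341.75 222")
for z in(215,115): print(rel([438.5,-254.5,z],R.from_euler("z",-88,degrees=True)*G))
a=cv2.imread("pics/scene2.png")[270:370,140:300];cv2.imwrite("pics/c2.png",cv2.resize(a,(800,500),interpolation=3))
E
```

```text
ball centre pred [342.514 222.104] seen 341.75 222
[-0.053 -0.217 -0.118 -0.    -0.159 -0.004]
[-0.102 -0.217  0.075 -0.    -0.159 -0.004]
```

View pics/c2.png

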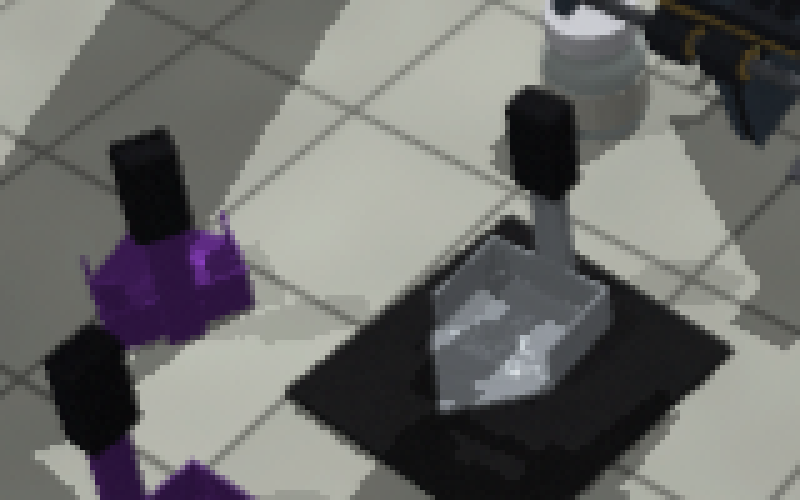

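The crop confirms the steel scoop on the mat, with its grip at scene (248,298). Both of the others are purple. I'll approach it now.

```bash
python3 -m jog '-0.053 -0.217 -0.118 0 -0.159 0;-0.053 -0.217 -0.118 0 -0.159 0;-0.053 -0.217 -0.118 0 -0.159 0;-0.053 -0.217 -0.118 0 -0.159 0;-0.053 -0.217 -0.118 0 -0.159 0;-0.053 -0.217 -0.118 0 -0.159 0;-0.053 -0.217 -0.118 0 -0.159 0;-0.053 -0.217 -0.118 0 -0.159 0' 1 40
python3 - <<'E'
from h import *
for n in("scene","top"):
    grab_frame(n); print(n,[(d["location"],round(d["confidence"],2)) for d in tip_of("scoop_grip",n)])
print(proj("scene",[438.5,-254.5,111]))
for z in(115,): print(rel([438.5,-254.5,z],R.from_euler("z",-88,degrees=True)*G))
E
```

```text
time_s: 5.08
ee_pos: [439.2, -254.4, 213.5]
ee_rot: [-179.8, -0.1, 91.7]
force: [-0.1, 0.5, 0.2]
gripper_width: 50.5
scene [([338.4, 293.1], 0.74), ([248.3, 296.6], 0.62), ([170.3, 306.4], 0.61), ([160.0, 345.7], 0.6), ([424.2, 212.6], 0.48)]
top [([448.5, 305.1], 0.8)]
[248.512 296.359]
[-0.    -0.001  0.198 -0.001 -0.    -0.003]
```

```bash
python3 -m jog '0 0 0.02 0 0 0;0 0 0.08 0 0 0;0 0 0.14 0 0 0;0 0 0.198 0 0 0;0 0 0.198 0 0 0;0 0 0.198 0 0 0' 1 40
python3 -m jog '0 0 0 0 0 0;0 0 0 0 0 0;0 0 0 0 0 0;0 0 0 0 0 0;0 0 0 0 0 0;0 0 0 0 0 0;0 0 0 0 0 0;0 0 0 0 0 0' -1 50
```

```text
time_s: 5.78
ee_pos: [437.9, -253.7, 113.8]
ee_rot: [-179.7, -0.2, 91.7]
force: [-0.5, -0.3, -0.0]
gripper_width: 91.3
time_s: 6.45
ee_pos: [437.9, -253.7, 114.0]
ee_rot: [-179.7, -0.2, 91.7]
force: [0.4, 0.0, 0.2]
gripper_width: 41.0
```

```bash
python3 -m jog '0 0 0 0 0 0;0 0 0 0 0 0;0 0 0 0 0 0;0 0 0 0 0 0;0 0 0 0 0 0' -1 50
python3 -m jog '0 0 -0.03 0 0 0;0 0 -0.1 0 0 0;0 0 -0.18 0 0 0;0 0 -0.26 0 0 0;0 0 -0.34 0 0 0;0 0 -0.34 0 0 0'
python3 - <<'E'
from h import *
for n in("scene","top"):
    im=grab_frame(n)[:,:,::-1]; cv2.imwrite(f"pics/{n}3.png",im); print([(d["location"],round(d["confidence"],2)) for d in tip_of("scoop_bed",n)])
p,r=pose(); print(p)
s=r*G.inv()
gp=p+r.apply([0,0,3])
for v in ([49,0,-103],[96,0,-105],[4,37,-105],[4,-37,-105],[59,37,-79],[59,-37,-79]): print(v,proj("scene",gp+s.apply(v)),proj("top",gp+s.apply(v)))
c=proj("scene",gp+s.apply([49,0,-70]));x,y=map(int,c)
a=im=cv2.imread("pics/scene3.png")[y-60:y+60,x-80:x+80]
cv2.imwrite("pics/c3.png",cv2.resize(a,(800,600),interpolation=3));print(x-80,y-60)
E
```

```text
time_s: 6.87
ee_pos: [438.2, -253.7, 114.1]
ee_rot: [-179.7, -0.2, 91.7]
force: [0.2, 0.3, 1.1]
gripper_width: 30.0
time_s: 7.37
ee_pos: [441.8, -256.0, 291.9]
ee_rot: [179.6, 0.3, 91.7]
force: [1.5, -1.3, -0.8]
gripper_width: 29.6
[([172.2, 322.6], 0.62), ([180.0, 388.2], 0.59), ([230.2, 287.3], 0.58)]
[([475.3, 264.1], 0.92), ([433.1, 321.4], 0.92)]
[ 437.856 -253.574  282.139]
[49, 0, -103] [233.251 287.297] [422.74  250.785]
[96, 0, -105] [220.112 299.649] [439.765 250.198]
[4, 37, -105] [257.612 282.714] [405.198 238.192]
[4, -37, -105] [233.298 272.08 ] [407.109 265.036]
[59, 37, -79] [242.176 287.682] [427.126 235.756]
[59, -37, -79] [217.116 276.409] [429.253 263.009]
151 216
```

View pics/c3.png

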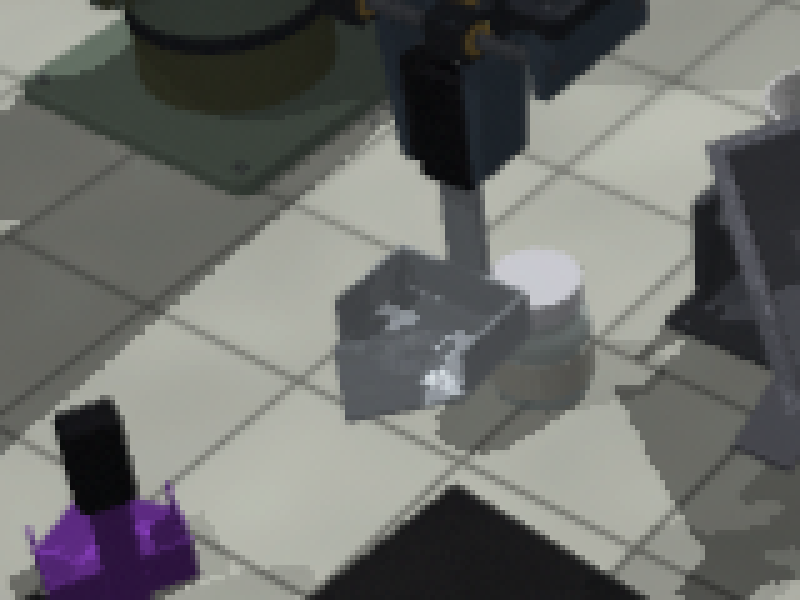

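```bash
cat >> h.py <<'E'
def scp(u,x,h,pitch,th=.36,dy=0):
    "TCP pose: scoop underside point u (mm ahead of bed middle) at bin x, height h over floor"
    o,r=binframe(th); s=r*R.from_euler("y",pitch,degrees=True)
    return o+r.apply([x,dy,6+h])+s.apply([-49-u,0,108]), s*G
E
python3 - <<'E'
from h import *
for a in [(47,35,110,0),(47,35,95,0),(47,35,3,2)]:
    p,r=scp(*a); print(a,p,rel(p,r))
E
```

```text
(47, 35, 110, 0) [542.571 -31.312 293.13 ] [ 0.438  0.223 -0.022 -0.006  0.226  0.002]
(47, 35, 95, 0) [542.433 -26.03  279.091] [ 0.449  0.223  0.006 -0.006  0.226  0.002]
(47, 35, 3, 2) [541.709   1.63  194.714] [ 0.503  0.224  0.175 -0.006  0.248  0.001]
```

```bash
python3 -m jog '0.438 0.223 -0.022 0 0.226 0;0.438 0.223 -0.022 0 0.226 0;0.438 0.223 -0.022 0 0.226 0;0.438 0.223 -0.022 0 0.226 0;0.438 0.223 -0.022 0 0.226 0;0.438 0.223 -0.022 0 0.226 0;0.438 0.223 -0.022 0 0.226 0;0.438 0.223 -0.022 0 0.226 0;0.438 0.223 -0.022 0 0.226 0'
python3 - <<'E'
from h import *
print(state()["qpos"])
for a in [(47,35,110,0),(47,35,60,2),(47,35,10,2),(47,35,2,2)]:
    p,r=scp(*a); print(a,p,rel(p,r))
E
```

```text
time_s: 8.32
ee_pos: [541.9, -31.6, 291.3]
ee_rot: [-179.2, -20.6, 91.5]
force: [0.2, -0.3, -1.8]
gripper_width: 30.1
[-15.65   16.449  87.215  19.536  83.8   -20.692]
(47, 35, 110, 0) [542.571 -31.312 293.13 ] [ 0.002  0.001 -0.003 -0.008  0.    -0.   ]
(47, 35, 60, 2) [542.234 -18.442 248.06 ] [-0.006  0.003  0.09  -0.008  0.022 -0.   ]
(47, 35, 10, 2) [541.773  -0.835 201.266] [-0.006  0.004  0.19  -0.008  0.022 -0.   ]
(47, 35, 2, 2) [541.699   1.983 193.778] [-0.006  0.004  0.206 -0.008  0.022 -0.   ]
```

```bash
python3 -m jog '-0.006 0.003 0.05 -0.008 0.022 0;-0.006 0.003 0.11 -0.008 0.022 0;-0.006 0.004 0.16 -0.008 0.022 0;-0.006 0.004 0.19 -0.008 0.022 0;-0.006 0.004 0.2 -0.008 0.022 0;-0.006 0.004 0.2 -0.008 0.022 0;-0.006 0.004 0.2 -0.008 0.022 0'
python3 - <<'E'
from h import *
print(state()["force"])
a=grab_frame("top")[160:280,250:410,::-1];b=grab_frame("scene")[200:320,250:410,::-1]
cv2.imwrite("pics/b4.png",np.hstack([cv2.resize(x,(400,300),interpolation=3) for x in(a,b)]))
for a in [(47,35,1,2),(47,60,0,2),(47,85,0,2),(47,105,0,2),(47,116,0,2)]:
    p,r=scp(*a); print(a,p,rel(p,r))
E
```

```text
time_s: 8.9
ee_pos: [542.0, -0.3, 197.0]
ee_rot: [-180.0, -22.6, 91.4]
force: [-0.7, 0.3, -0.7]
gripper_width: 29.5
[-0.677  0.337 -0.655]
(47, 35, 1, 2) [541.69    2.335 192.842] [ 0.001 -0.002  0.011  0.001  0.001 -0.   ]
(47, 60, 0, 2) [542.293 -20.702 183.1  ] [-0.049 -0.002  0.011  0.001  0.001 -0.   ]
(47, 85, 0, 2) [542.906 -44.092 174.293] [-0.099 -0.002  0.01   0.001  0.001 -0.   ]
(47, 105, 0, 2) [543.396 -62.803 167.247] [-0.139 -0.002  0.008  0.001  0.001 -0.   ]
(47, 116, 0, 2) [543.665 -73.095 163.372] [-0.161 -0.002  0.008  0.001  0.001 -0.   ]
```

View pics/b4.png

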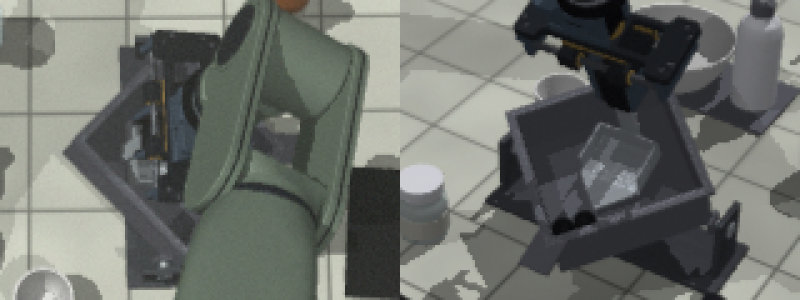

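```bash
python3 -m jog '0 -0.002 0.006 0 0 0;0 -0.002 0.01 0 0 0;0 -0.002 0.012 0 0 0;0 -0.002 0.012 0 0 0'
python3 -m jog '-0.01 0 0 0 0 0;-0.03 0 0 0 0 0;-0.05 0 0 0 0 0;-0.07 0 0 0 0 0;-0.08 0 0 0 0 0;-0.08 0 0 0 0 0'
python3 - <<'E'
from h import *
print(state()["force"])
p,q=pose(); o,r=binframe(.36); s=q*G.inv(); 
print("nose in bin",r.inv().apply(p+s.apply([96,0,-108])-o)-[0,0,6])
for a in [(47,85,0,2),(47,105,0,2),(47,116,0,2)]:
    p,r=scp(*a); print(a,p,rel(p,r))
E
```

```text
time_s: 9.33
ee_pos: [541.4, 2.2, 192.3]
ee_rot: [179.9, -22.5, 91.5]
force: [-0.8, -0.4, -2.1]
gripper_width: 29.8
time_s: 9.83
ee_pos: [542.2, -36.2, 176.0]
ee_rot: [180.0, -22.5, 91.3]
force: [0.2, -0.2, -2.6]
gripper_width: 29.5
[ 0.231 -0.207 -2.569]
nose in bin [77.162 -0.518 -1.039]
(47, 85, 0, 2) [542.906 -44.092 174.293] [-0.016  0.001 -0.003  0.001  0.001 -0.002]
(47, 105, 0, 2) [543.396 -62.803 167.247] [-0.056  0.001 -0.004  0.001  0.001 -0.002]
(47, 116, 0, 2) [543.665 -73.095 163.372] [-0.078  0.001 -0.005  0.001  0.001 -0.002]
```

```bash
python3 -m jog '0 0 0.004 0 0 0;0 0 0.007 0 0 0;0 0 0.007 0 0 0'
python3 -c "
from h import *
f=state()['force'];o,r=binframe(.36);print('bin-frame f',r.inv().apply(f));print(rel(*scp(47,116,-2,2)))"
```

```text
time_s: 10.08
ee_pos: [543.1, -35.4, 174.7]
ee_rot: [179.8, -22.5, 91.4]
force: [-1.5, -2.1, 6.4]
gripper_width: 29.9
bin-frame f [-0.292 -1.588  6.759]
[-0.078 -0.001 -0.004  0.003  0.002 -0.001]
```

```bash
python3 -m jog '-0.01 0 -0.001 0 0 0;-0.022 0 -0.001 0 0 0;-0.034 0 -0.001 0 0 0;-0.046 0 -0.001 0 0 0;-0.058 0 -0.001 0 0 0;-0.068 0 -0.001 0 0 0;-0.074 0 -0.001 0 0 0;-0.074 0 -0.001 0 0 0;-0.074 0 -0.001 0 0 0'
python3 - <<'E'
from h import *
f=state()['force'];o,r=binframe(.36);print('bin-frame f',r.inv().apply(f));print(rel(*scp(47,116,-2,2)))
p,q=pose();s=q*G.inv();print("nose",r.inv().apply(p+s.apply([96,0,-108])-o)-[0,0,6])
a=grab_frame("scene")[220:310,270:390,::-1]
cv2.imwrite("pics/b5.png",cv2.resize(a,(800,600),interpolation=3))
E
```

```text
time_s: 10.83
ee_pos: [545.0, -65.8, 164.6]
ee_rot: [179.6, -23.1, 91.4]
force: [-0.3, 10.3, 15.6]
gripper_width: 29.5
bin-frame f [-15.166  -0.039  10.982]
[-0.015 -0.003  0.001  0.005 -0.005 -0.001]
nose [107.789   2.196  -2.148]
```

View pics/b5.png

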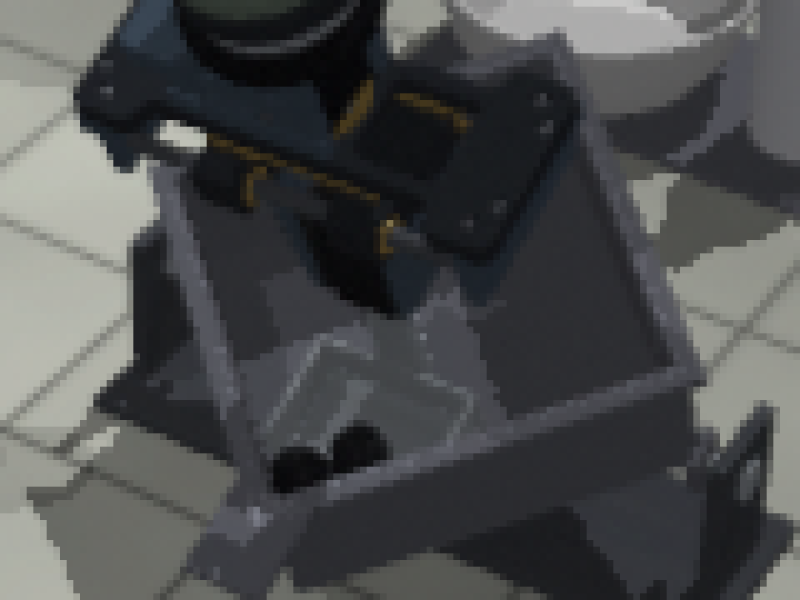

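```bash
python3 -m jog '0.012 -0.004 -0.003 0 0 0;0.006 -0.004 -0.002 0 0 0;-0.006 -0.006 -0.002 0 0 0;-0.014 0 -0.002 0 0 0;-0.016 -0.006 -0.002 0 0 0;-0.018 -0.003 -0.002 0 0 0;-0.018 -0.003 -0.002 0 0 0'
python3 - <<'E'
from h import *
f=state()['force'];o,r=binframe(.36);print('bin-frame f',r.inv().apply(f))
p,q=pose();s=q*G.inv();print("nose",r.inv().apply(p+s.apply([96,0,-108])-o)-[0,0,6])
for n in ("scene","top"):
  a=grab_frame(n)[:,:,::-1];cv2.imwrite(f"pics/{n}6.png",a)
o,r=binframe(.36)
print([proj("scene",o+r.apply([117-35.4,0,20.5])),proj("scene",o+r.apply([122.3,0,71])),proj("scene",o+r.apply([0,-122.3,71])),proj("scene",o+r.apply([0,122.3,71]))])
E
```

```text
time_s: 11.47
ee_pos: [544.7, -70.2, 165.8]
ee_rot: [179.4, -23.8, 91.4]
force: [-0.0, 11.4, 18.3]
gripper_width: 30.0
bin-frame f [-17.111   0.292  13.094]
nose [110.075   2.14   -0.693]
[array([319.135, 293.231]), array([307.916, 296.087]), array([292.965, 245.361]), array([371.558, 275.197])]
```

```bash
python3 - <<'E'
from h import *
a=cv2.imread("pics/scene6.png")[262:307,295:355];a=cv2.resize(a,(800,600),interpolation=3)
a=cv2.convertScaleAbs(a,alpha=1.6,beta=15);cv2.imwrite("pics/b6.png",a)
o,r=binframe(.36)
for d,y in((17.7,0),(35.4,17.7),(35.4,-17.7),(53,0)): print((proj("scene",o+r.apply([117-d,y,20.5]))-[295,262])*800/60)
p,q=pose();s=q*G.inv()
for v in ([59,37,-106],[59,-37,-106],[59,37,-80],[59,-37,-80],[4,37,-80],[4,-37,-80],[96,0,-106]): print(v,(proj("scene",p+s.apply(v))-[295,262])*800/60)
E
```

```text
[278.559 486.573]
[396.798 447.739]
[247.637 385.44 ]
[364.288 347.476]
[59, 37, -106] [516.854 479.265]
[59, -37, -106] [208.01  351.459]
[59, 37, -80] [492.198 420.648]
[59, -37, -80] [178.92  292.163]
[4, 37, -80] [620.842 196.216]
[4, -37, -80] [309.618  75.086]
[96, 0, -106] [272.643 565.417]
```

View pics/b6.png

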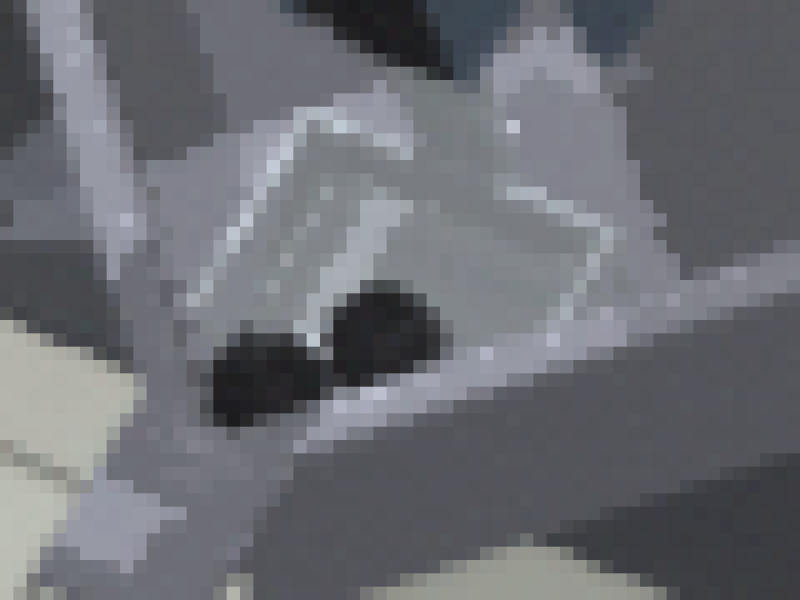

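```bash
python3 - <<'E'
from h import *
for ph in (0,5,10,15,20,25,30,35,38):
    c=np.cos(np.radians(ph)); print(ph,rel(*scp(-53,72-63*c,.5,-ph,dy=2)))
print("lift",[rel(*(lambda pr:(pr[0]+[0,0,z],pr[1]))(scp(-53,72-63*c-5,0,-38,dy=2))) for z in(40,80,160)])
E
```

```text
0 [ 0.014  0.002  0.009  0.007 -0.036 -0.001]
5 [ 0.032  0.002  0.01   0.007 -0.091 -0.002]
10 [ 0.05   0.002  0.013  0.007 -0.147 -0.002]
15 [ 0.066  0.002  0.017  0.007 -0.202 -0.002]
20 [ 0.08   0.001  0.023  0.007 -0.258 -0.003]
25 [ 0.093  0.001  0.03   0.006 -0.313 -0.003]
30 [ 0.105  0.001  0.039  0.006 -0.369 -0.003]
35 [ 0.115  0.001  0.049  0.006 -0.424 -0.003]
38 [ 0.119  0.001  0.056  0.006 -0.458 -0.004]
lift [array([ 0.162,  0.002, -0.016,  0.006, -0.458, -0.004]), array([ 0.194,  0.002, -0.089,  0.006, -0.458, -0.004]), array([ 0.259,  0.004, -0.236,  0.006, -0.458, -0.004])]
```

```bash
python3 -m jog '0.014 0.002 0.007 0.007 -0.036 0;0.023 0.002 0.008 0.007 -0.064 0;0.032 0.002 0.009 0.007 -0.091 0;0.05 0.002 0.012 0.007 -0.147 0;0.066 0.002 0.016 0.007 -0.202 0;0.08 0.001 0.022 0.007 -0.258 0;0.093 0.001 0.029 0.006 -0.313 0;0.105 0.001 0.038 0.006 -0.369 0;0.115 0.001 0.048 0.006 -0.424 0;0.119 0.001 0.055 0.006 -0.458 0;0.119 0.001 0.055 0.006 -0.458 0;0.119 0.001 0.055 0.006 -0.458 0'
python3 - <<'E'
from h import *
f=state()['force'];o,r=binframe(.36);print('bin-frame f',r.inv().apply(f),state()["qpos"])
p,q=pose();s=q*G.inv();print("nose",r.inv().apply(p+s.apply([96,0,-108])-o)-[0,0,6],"heel",r.inv().apply(p+s.apply([-4,0,-108])-o)-[0,0,6])
a=grab_frame("scene");cv2.imwrite("pics/b7.png",cv2.convertScaleAbs(cv2.resize(a[225:315,270:390,::-1],(800,600),interpolation=3),alpha=1.5,beta=10))
c,_=scp(-53,20,0,-38)
for z in (40,80,170): print(rel(p+[0,z*.1,z],q))
E
```

```text
time_s: 12.57
ee_pos: [543.5, -4.4, 163.2]
ee_rot: [-179.8, 17.4, 91.3]
force: [-0.8, -0.2, -2.2]
gripper_width: 29.9
bin-frame f [ 0.895 -0.756 -1.988] [  8.135  20.071 100.463 -19.369  63.138  16.206]
nose [101.769   0.952  60.919] heel [22.95   1.235 -0.625]
[-0.015 -0.    -0.078  0.    -0.    -0.001]
[-0.031 -0.    -0.157  0.    -0.    -0.001]
[-0.067 -0.    -0.334  0.    -0.    -0.001]
```

View pics/b7.png

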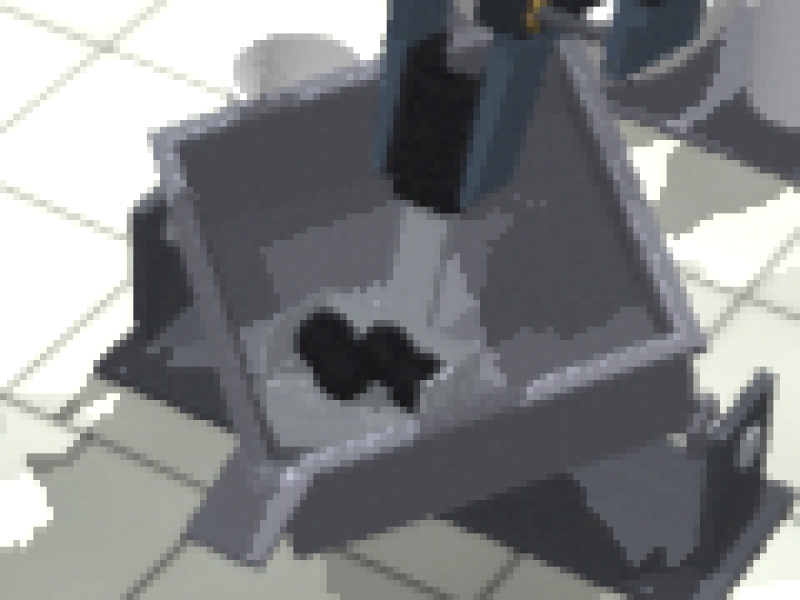

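```bash
python3 -m jog '0 0 -0.02 0 0 0;-0.01 0 -0.06 0 0 0;-0.02 0 -0.11 0 0 0;-0.03 0 -0.16 0 0 0;-0.045 0 -0.22 0 0 0;-0.056 0 -0.28 0 0 0;-0.06 0 -0.3 0 0 0;-0.06 0 -0.3 0 0 0;-0.06 0 -0.3 0 0 0'
python3 - <<'E'
from h import *
print(state()['force'])
p,q=pose();s=q*G.inv()
a=grab_frame("scene");b=grab_frame("top")
c=proj("scene",p+s.apply([49,0,-95])).astype(int);d=proj("scene",BIN+[0,-90,62]).astype(int)
f=lambda a,c:cv2.convertScaleAbs(cv2.resize(a[c[1]-40:c[1]+40,c[0]-40:c[0]+40,::-1],(400,400),interpolation=3),alpha=1.5,beta=10)
cv2.imwrite("pics/b8.png",np.hstack([f(a,c),f(a,d)]))
# pour geometry: nose at bowl centre
Y=R.from_euler("z",-88.5,degrees=True)
for ph,nose in((-17,(440,285,150)),(-17,(440,285,120)),(25,(440,295,85)),(45,(440,300,75)),(60,(440,303,72))):
    S=Y*R.from_euler("y",ph,degrees=True); t=np.array(nose)+S.apply([-96,0,108]); print(ph,nose,t,rel(t,S*G))
E
```

```text
time_s: 13.37
ee_pos: [543.3, 10.3, 315.5]
ee_rot: [-179.9, 17.3, 91.2]
force: [-0.2, 0.0, -3.2]
gripper_width: 29.8
[-0.181  0.005 -3.164]
-17 (440, 285, 150) [436.77  408.339 225.213] [ 0.817 -0.195 -0.069 -0.005  0.004 -0.003]
-17 (440, 285, 120) [436.77  408.339 195.213] [ 0.835 -0.194 -0.011 -0.005  0.004 -0.003]
25 (440, 295, 85) [438.917 336.349 223.453] [ 0.68  -0.193 -0.022 -0.004  0.471 -0.004]
45 (440, 300, 75) [440.222 291.518 219.25 ] [ 0.597 -0.192  0.013 -0.003  0.693 -0.005]
60 (440, 303, 72) [441.192 257.485 209.138] [ 0.538 -0.192  0.052 -0.002  0.86  -0.005]
```

View pics/b8.png

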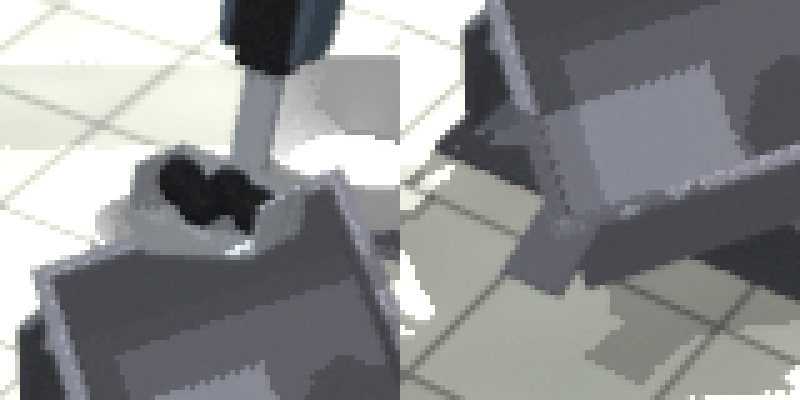

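```bash
python3 -m jog '0.015 -0.004 -0.005 0 0 0;0.044 -0.011 -0.014 0 0 0;0.089 -0.023 -0.028 0 0 0;0.148 -0.038 -0.047 0 0 0;0.214 -0.055 -0.068 0 0 0;0.282 -0.072 -0.09 0 0 0;0.348 -0.089 -0.111 0 0 0;0.415 -0.106 -0.132 0 0 0;0.48 -0.123 -0.153 0 0 0;0.55 -0.14 -0.175 0 0 0;0.615 -0.157 -0.196 0 0 0;0.674 -0.172 -0.215 0 0 0;0.719 -0.184 -0.229 0 0 0;0.748 -0.191 -0.238 0 0 0;0.763 -0.195 -0.243 0 0 0;0.763 -0.195 -0.243 0 0 0;0.763 -0.195 -0.243 0 0 0'
python3 - <<'E'
from h import *
print(state()['force'],state()["qpos"])
a=grab_frame("top")[175:260,290:403,::-1];
p,q=pose();s=q*G.inv();c=proj("scene",p+s.apply([49,0,-95])).astype(int);b=grab_frame("scene")[c[1]-45:c[1]+40,c[0]-56:c[0]+57,::-1]
cv2.imwrite("pics/b9.png",np.hstack([cv2.convertScaleAbs(cv2.resize(x,(400,300),interpolation=3),alpha=1.4,beta=10) for x in(a,b)]))
Y=R.from_euler("z",-88.5,degrees=True)
for ph,nose in((-17,(440,285,120)),(5,(440,287,100)),(25,(440,290,85)),(45,(440,295,75)),(60,(440,300,72))):
    S=Y*R.from_euler("y",ph,degrees=True); t=np.array(nose)+S.apply([-96,0,108]); print(ph,nose,t,rel(t,S*G))
E
```

```text
time_s: 14.88
ee_pos: [437.4, 408.0, 316.0]
ee_rot: [-179.6, 17.5, 91.2]
force: [-0.1, 0.6, -2.2]
gripper_width: 30.0
[-0.06   0.599 -2.155] [ 47.95   25.253  69.599 -11.714  98.141  46.426]
-17 (440, 285, 120) [436.77  408.339 195.213] [ 0.075 -0.     0.231 -0.005  0.005 -0.004]
5 (440, 287, 100) [437.743 373.192 215.956] [-0.005  0.     0.212 -0.004  0.249 -0.005]
25 (440, 290, 85) [438.917 331.349 223.453] [-0.089  0.001  0.223 -0.004  0.471 -0.005]
45 (440, 295, 75) [440.222 286.518 219.25 ] [-0.172  0.002  0.258 -0.003  0.693 -0.006]
60 (440, 300, 72) [441.192 254.485 209.138] [-0.227  0.003  0.297 -0.002  0.86  -0.006]
```

View pics/b9.png

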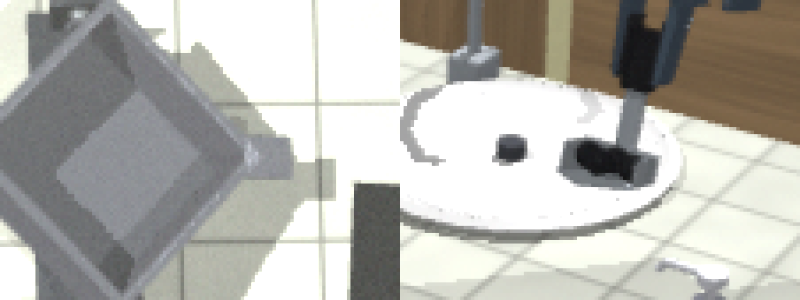

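```bash
python3 -m jog '0.03 0 0.05 0 0 0;0.06 0 0.12 0 0 0;0.1 0 0.19 0 0 0;0.113 0 0.219 0 0 0;0.093 0 0.214 0 0.06 0;0.073 0 0.208 0 0.125 0;0.053 0 0.204 0 0.187 0;0.033 0 0.2 0 0.249 0;0.012 0 0.202 0 0.305 0;-0.009 0 0.205 0 0.36 0;-0.03 0 0.208 0 0.415 0;-0.051 0 0.211 0 0.471 0;-0.072 0 0.219 0 0.525 0;-0.093 0 0.228 0 0.58 0;-0.114 0 0.237 0 0.637 0;-0.134 0 0.246 0 0.693 0;-0.16 0.001 0.265 0 0.777 0;-0.189 0.002 0.285 0 0.86 0;-0.189 0.002 0.285 0 0.86 0;-0.189 0.002 0.285 0 0.86 0'
python3 - <<'E'
from h import *
print(state()['force'],state()["qpos"])
p,q=pose();s=q*G.inv();print("nose",p+s.apply([96,0,-108]))
b=grab_frame("scene")[165:285,290:450,::-1]
cv2.imwrite("pics/b10.png",cv2.resize(b,(800,600),interpolation=3))
for z in (100,): print("up",rel(p+[0,20,z],q), "level",rel([440,400,330],R.from_euler("z",-88,degrees=True)*G))
E
```

```text
time_s: 16.65
ee_pos: [440.7, 271.8, 207.3]
ee_rot: [-178.8, -59.9, 89.8]
force: [0.1, -0.4, -1.1]
gripper_width: 29.6
[ 0.082 -0.383 -1.109] [ -1.406  19.27  120.425  67.753  69.024 -45.532]
nose [438.702 317.085  70.067]
up [ 0.19  -0.001 -0.067 -0.     0.     0.002] level [ 0.338  0.001  0.098  0.002 -0.665 -0.013]
```

View pics/b10.png

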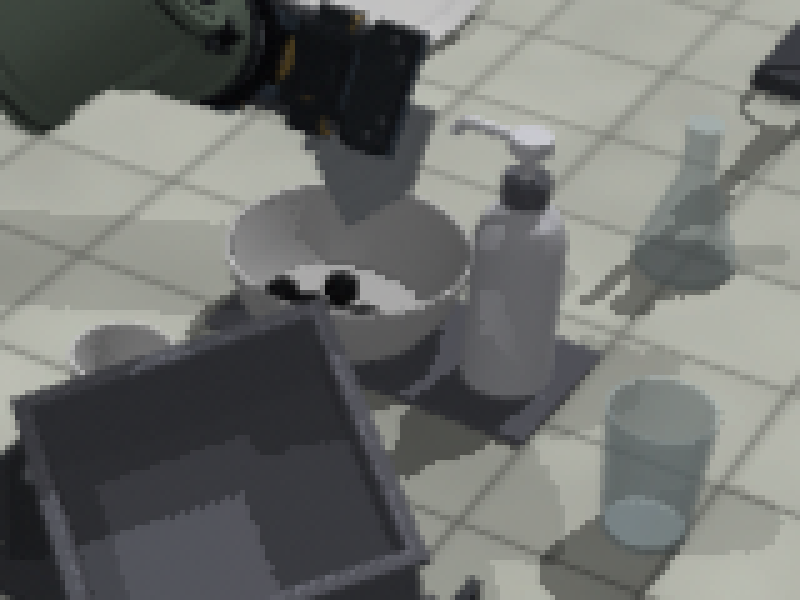

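```bash
python3 - <<'E'
from h import *
p,q=pose();L=R.from_euler("xyz",[-179.7,-.2,91.7],degrees=True)
print("A",rel(p+[0,0,130],q));print("B",rel([440,100,335],L));print("C",rel([438,-253.7,280],L))
E
```

```text
A [ 0.225 -0.002 -0.131  0.     0.     0.   ]
B [ 0.045 -0.009 -0.426  0.004 -0.663 -0.009]
C [-0.405 -0.024 -0.983  0.004 -0.663 -0.009]
```

```bash
python3 -m jog '0.07 0 -0.04 0 0 0;0.14 0 -0.08 0 0 0;0.2 0 -0.12 0 -0.05 0;0.21 0 -0.16 0 -0.12 0;0.19 0 -0.2 0 -0.2 0;0.16 0 -0.25 0 -0.28 0;0.13 0 -0.3 0 -0.36 0;0.1 0 -0.35 0 -0.44 0;0.07 -0.005 -0.39 0 -0.52 0;0.045 -0.009 -0.426 0 -0.6 0;0.01 -0.01 -0.48 0 -0.663 0;-0.04 -0.01 -0.54 0 -0.663 0;-0.1 -0.015 -0.61 0 -0.663 0;-0.16 -0.015 -0.68 0 -0.663 0;-0.22 -0.02 -0.75 0 -0.663 0;-0.27 -0.02 -0.82 0 -0.663 -0.009;-0.33 -0.022 -0.9 0 -0.663 -0.009;-0.405 -0.024 -0.983 0.004 -0.663 -0.009;-0.405 -0.024 -0.983 0.004 -0.663 -0.009;-0.405 -0.024 -0.983 0.004 -0.663 -0.009'
python3 - <<'E'
from h import *
L=R.from_euler("xyz",[-179.7,-.2,91.7],degrees=True)
print(state()["force"]);print([(z,rel([438,-257,z],L)) for z in (160,122,115)])
E
```

```text
time_s: 18.37
ee_pos: [437.9, -258.3, 280.5]
ee_rot: [-179.7, 0.1, 91.5]
force: [0.5, 0.2, -2.2]
gripper_width: 29.7
[ 0.489  0.227 -2.172]
[(160, array([ 0.003,  0.002,  0.241,  0.   ,  0.003, -0.002])), (122, array([ 0.003,  0.002,  0.317,  0.   ,  0.003, -0.002])), (115, array([ 0.003,  0.002,  0.331,  0.   ,  0.003, -0.002]))]
```

```bash
python3 -m jog '0.003 0.002 0.06 0 0 0;0.003 0.002 0.13 0 0 0;0.003 0.002 0.2 0 0 0;0.003 0.002 0.26 0 0.003 0;0.003 0.002 0.3 0 0.003 0;0.003 0.002 0.317 0 0.003 0;0.003 0.002 0.323 0 0.003 0;0.003 0.002 0.328 0 0.003 0;0.003 0.002 0.331 0 0.003 0;0.003 0.002 0.331 0 0.003 0'
```

```text
time_s: 19.2
ee_pos: [439.0, -257.2, 116.4]
ee_rot: [-179.9, -0.1, 91.5]
force: [-0.1, 0.0, -2.1]
gripper_width: 29.4
```

```bash
python3 -m jog '0 0 0.004 0 0 0;0 0 0.006 0 0 0;0 0 0.006 0 0 0;0 0 0.006 0 0 0'
python3 -c "
from h import *
n=tip_of;grab_frame('scene');p,q=pose();s=q*G.inv();print(proj('scene',p+s.apply([49,0,-106])));print([(d['location'],d['confidence']) for d in n('scoop_bed','scene')][:3])"
```

```text
time_s: 19.53
ee_pos: [439.8, -257.6, 114.7]
ee_rot: [180.0, -0.0, 91.5]
force: [-0.5, 3.1, 6.7]
gripper_width: 29.9
[239.326 338.182]
[([237.6, 339.2], 0.83), ([172.0, 323.7], 0.77), ([183.2, 388.2], 0.61)]
```

```bash
python3 -m jog '0 0 -0.001 0 0 0;0 0 -0.001 0 0 0;0 0 -0.001 0 0 0;0 0 -0.001 0 0 0;0 0 -0.001 0 0 0;0 0 -0.001 0 0 0;0 0 -0.001 0 0 0' 1 40
python3 -m jog '0 0 -0.02 0 0 0;0 0 -0.08 0 0 0;0 0 -0.16 0 0 0;0 0 -0.24 0 0 0;0 0 -0.32 0 0 0;0 0 -0.4 0 0 0;0 0 -0.4 0 0 0'
python3 - <<'E'
from h import *
for n in("scene","top"): 
    cv2.imwrite(f"pics/{n}11.png",grab_frame(n)[:,:,::-1]); print([(d["location"],round(d["confidence"],2)) for d in tip_of("scoop_grip",n)+tip_of("pump_top",n)])
print(proj("scene",[439.5,-257,111]),proj("scene",[568,301,186]))
L=R.from_euler("xyz",[180,0,91.5],degrees=True)
for z in(330,225): print(rel([568,301,z],L), rel([440,0,330],L))
E
```

```text
time_s: 20.22
ee_pos: [439.8, -257.6, 115.1]
ee_rot: [-180.0, -0.0, 91.5]
force: [-0.3, -0.0, 1.1]
gripper_width: 73.3
time_s: 20.8
ee_pos: [442.5, -259.3, 324.4]
ee_rot: [179.2, 0.5, 91.5]
force: [0.7, -0.8, -0.6]
gripper_width: 90.9
[([245.8, 298.5], 0.9), ([170.9, 304.4], 0.84), ([160.9, 348.2], 0.67), ([337.1, 287.4], 0.44), ([395.0, 195.3], 0.52)]
[([485.1, 276.2], 0.87), ([449.0, 302.2], 0.73), ([404.7, 255.4], 0.41), ([202.6, 202.0], 0.63)]
[248.177 297.078] [395.891 191.498]
[ 1.109  0.287 -0.032 -0.002 -0.002  0.   ] [ 0.514  0.015 -0.032 -0.002 -0.002  0.   ]
[ 1.109  0.288  0.178 -0.002 -0.002  0.   ] [ 0.514  0.015 -0.032 -0.002 -0.002  0.   ]
```

```bash
python3 -m jog '0.98 0.26 -0.02 0 0 0;0.98 0.26 -0.02 0 0 0;0.98 0.26 -0.02 0 0 0;0.98 0.26 -0.02 0 0 0;0.98 0.26 -0.02 0 0 0;0.98 0.26 -0.02 0 0 0;0.98 0.26 -0.02 0 0 0;0.98 0.26 -0.02 0 0 0;0.98 0.26 -0.02 0 0 0;0.98 0.26 -0.02 0 0 0;0.98 0.26 -0.02 0 0 0;0.98 0.26 -0.02 0 0 0;0.98 0.26 -0.02 0 0 0;0.98 0.26 -0.02 0 0 0' -1
python3 - <<'E'
from h import *
L=R.from_euler("xyz",[180,0,91.5],degrees=True)
print(state()["gripper_width"])
for z in(300,215): print(rel([569,301,z],L))
E
```

```text
time_s: 22.27
ee_pos: [555.8, 238.4, 321.7]
ee_rot: [-179.6, -0.1, 91.7]
force: [-0.6, -0.5, -0.2]
gripper_width: 1.3
1.279217824365064
[ 0.124  0.031  0.043 -0.004 -0.001  0.003]
[ 0.124  0.032  0.213 -0.004 -0.001  0.003]
```

```bash
python3 -m jog '0.06 0.015 0 0 0 0;0.124 0.031 0.03 0 0 0;0.124 0.031 0.09 0 0 0;0.124 0.031 0.15 0 0 0;0.124 0.031 0.195 0 0 0;0.124 0.031 0.211 0 0 0;0.124 0.031 0.211 0 0 0;0.124 0.031 0.211 0 0 0'
python3 - <<'E'
from h import *
p,q=pose()
for n in("scene","top"):
    cv2.imwrite(f"pics/{n}12.png",grab_frame(n)[:,:,::-1]); print([(d["location"],round(d["confidence"],2)) for d in tip_of("pump_top",n)],proj(n,p+q.apply([0,0,22])))
a=cv2.imread("pics/scene12.png")[160:250,335:455];b=cv2.imread("pics/scene11.png")[245:365,180:340]
cv2.imwrite("pics/b12.png",np.hstack([cv2.resize(a,(400,300),interpolation=3),cv2.resize(b,(400,300),interpolation=3)]))
E
```

```text
time_s: 22.93
ee_pos: [569.1, 299.9, 216.8]
ee_rot: [-179.6, -0.1, 91.7]
force: [0.0, 0.9, 0.1]
gripper_width: -0.0
[([396.9, 192.6], 0.62)] [396.3   189.218]
[] [201.373 204.921]
```

```bash
python3 -m jog '0 0 0.01 0 0 0;0 0 0.018 0 0 0;0 0 0.026 0 0 0;0 0 0.034 0 0 0;0 0 0.038 0 0 0;0 0 0.038 0 0 0'
python3 -m jog '0 0 0.004 0 0 0;0 0 0.008 0 0 0;0 0 0.008 0 0 0'
```

```text
time_s: 23.63
ee_pos: [569.7, 301.1, 199.2]
ee_rot: [-179.8, -0.2, 91.7]
force: [0.9, -0.4, 4.3]
gripper_width: 0.4
time_s: 23.88
ee_pos: [569.7, 301.1, 196.3]
ee_rot: [-179.9, -0.2, 91.7]
force: [-0.9, -1.9, 7.7]
gripper_width: 0.3
```

```bash
python3 -m jog '0 0 0.006 0 0 0;0 0 0.01 0 0 0;0 0 0.01 0 0 0;0 0 0.01 0 0 0'
```

```text
time_s: 24.22
ee_pos: [569.7, 301.1, 196.0]
ee_rot: [179.9, -0.2, 91.7]
force: [-5.9, -3.4, 20.3]
gripper_width: 0.2
```

```bash
python3 -m jog '0 0 -0.01 0 0 0;0 0 -0.04 0 0 0;0 0 -0.1 0 0 0;0 0 -0.18 0 0 0;0 0 -0.24 0 0 0;-0.08 0 -0.27 0 0 0;-0.16 -0.06 -0.27 0 0 0;-0.24 -0.12 -0.27 0 0 0;-0.32 -0.18 -0.27 0 0 0;-0.4 -0.2 -0.27 0 0 0;-0.48 -0.2 -0.27 0 0 0;-0.48 -0.2 -0.27 0 0 0'
python3 - <<'E'
from h import *
for n in("scene","top"):
    im=grab_frame(n)
    for q in("pump_top","scoop_grip","scoop_bed","ball1_center","bin_tab","beaker","mortar","jar","reagent_bottle","flask","weight"): print(n,q,[(np.round(d["location"],1).tolist(),round(d["confidence"],2)) for d in tip_of(q,n)][:5])
    if n=="top":
        # dark round blobs in the bowl
        bw=im[225:290,175:245].max(2)<60; k,l,st,c=cv2.connectedComponentsWithStats(bw.astype(np.uint8)); print("bowl blobs",[(s[4],(cc+[175,225]).round(1).tolist()) for s,cc in zip(st[1:],c[1:]) if s[4]>10])
        print("ball area px", np.pi*(12.5*582/1720)**2)
        print("bowl dark map\n"+"\n".join("".join("#" if v else "." for v in r) for r in bw[10:60:2,::1]))
E
```

```text
time_s: 25.22
ee_pos: [474.7, 54.5, 329.6]
ee_rot: [-180.0, -0.2, 91.7]
force: [0.6, -0.0, -0.2]
gripper_width: 0.4
scene pump_top [([393.1, 192.6], 0.6), ([244.3, 297.1], 0.38)]
scene scoop_grip [([169.6, 306.8], 0.96), ([243.2, 298.9], 0.84), ([160.3, 344.9], 0.67)]
scene scoop_bed [([239.4, 342.0], 0.9), ([183.4, 387.8], 0.87), ([173.3, 322.9], 0.57), ([425.1, 213.6], 0.22)]
scene ball1_center [([369.7, 352.9], 0.19)]
scene bin_tab [([301.9, 302.9], 0.85), ([355.5, 223.5], 0.33), ([238.6, 434.0], 0.18)]
scene beaker [([419.9, 265.0], 0.72), ([238.2, 434.9], 0.48)]
scene mortar [([312.7, 251.6], 0.57)]
scene jar [([261.7, 291.1], 0.84)]
scene reagent_bottle [([371.6, 354.7], 0.88)]
scene flask [([428.5, 216.9], 0.92)]
scene weight [([236.3, 432.6], 0.88)]
top pump_top [([352.3, 223.5], 0.72), ([202.0, 205.2], 0.71)]
top scoop_grip [([448.3, 306.7], 0.92), ([480.7, 278.1], 0.67), ([404.4, 256.4], 0.57)]
top scoop_bed [([476.5, 267.6], 0.86), ([437.0, 320.2], 0.71), ([415.2, 258.3], 0.58), ([349.8, 220.7], 0.2)]
top ball1_center [([217.6, 261.0], 0.46)]
top bin_tab [([370.8, 219.6], 
[... 1475 characters left out ...]
...................................#.........................
.........................................######.......................
........................................#######.......................
.........................................######.......................
......................................................................
......................................................................
......................................................................
......................................................................
......................................................................
......................................................................
```

```bash
python3 - <<'E'
from h import *
print("grip",tri((244.5,298.7),(404.5,256)),"bed",tri((239.4,342),(415.2,258.3)))
print(state()["force"]); print(job_done())
E
```

```text
grip (array([ 433.185, -263.352,  107.285]), np.float64(0.9144804555397726)) bed (array([ 441.585, -311.376,   -1.091]), np.float64(4.24172989544925))
[ 0.37  -1.389 -0.037]
the job is handed in; nothing more can be done
None
```

The whole task is done and handed in at about 27 s of the 72 s allowed.

1. **Bin:** I pressed the tab until it hit its stop, where the force rose to about 32 N. The balls gathered in the corner, and the top view after the scooping showed the bin empty.
2. **Balls:** I slid the scoop under all four, tilted it nose-up and carried them to the bowl. The gripper did not touch them. The last top view shows four balls in the bowl, two of them merged into one dark patch of double size.
3. **Scoop:** I set it upright on the mat and let go. The networks place its grip about 109 mm above its pan. They put it within about 1 cm of where I set it, which is about as good as they get.
4. **Pump:** I pressed the cap down until it stopped moving at about 20 N, 12 mm below its height at rest. The networks see it back at its original position.
5. **Other things:** all six bystanders were found within a few pixels of where they started, and the arm is clear of everything.

**Checks that were weak or failed:**
- The scoop met 15–17 N of resistance about 7 mm short of the corner I had calculated, so I stopped pushing there.
- My last picture, an enlarged crop of the pump and the replaced scoop, was refused because I had reached the 12-picture limit. The final scoop, pump and bystander checks therefore rest on network readings, and the final ball count on counting dark patches in the picture.

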